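# Click the cycle register's wheel round to its pointer and enter it

### The job

Log the finished steriliser load on the cycle register: with a fingertip, flick the six-armed wheel clockwise (seen from above) click by click until the arm with the raised bar stands at the fixed pointer, without going past it, and then press the register's round key fully down and let it come up again. Only touch and push: leave the register where it stands, do not lift anything, and leave the things around it alone.

Things in the scene. Friction and masses are not known exactly. Their poses are not given: they have to be found in the camera images.
- register: Desk cycle register, loose, 1.6 kg on rubber feet (slides if pushed with over about 8 N): white rounded box 150 (x) x 190 (y) x 36 mm high, origin at the centre of its underside, z up. On its flat top: a star-shaped wheel, axis at x 0, y +28 mm; a round key at x -15, y -65 mm; a steel pointer nib 14 x 7 x 6 mm at x +67, y +28 mm.
- wheel (a joint): Turn in rad, growing CLOCKWISE seen from above. Sprung clicks hold it at 0, 1.047, 2.094, 3.142, 4.189 (wanted), 5.236; it starts in one of the first three (settling up to 0.5 s), so 4, 3 or 2 clicks are needed. About 3 N at an arm tip turns it; past half a click (0.52 rad) it runs on to the next position unless a finger blocks it; short of that it falls back. Stops: -0.35, 5.9.
- wheel_hub (a point): On the wheel's axis, top face of its hub, 52.5 mm above the register's underside. Hub radius 30 mm; six radial arms 8 mm wide reach to radius 56 mm, 60 degrees apart, from 2 to 16 mm above the register's top; 42 mm free between arms at radius 50 mm: a fingertip reaches down there and pushes an arm sideways. At rest, arms lie along the register's +x and -x and every 60 degrees from these.
- bar_tip (a point): Outer end of the raised steel bar (4.5 mm wide, 3 mm high) which runs along one arm of the wheel from the hub; on top of the arm, 52 mm from the axis. This bar must end pointing at the pointer.
- pointer (a point): Inner end of the fixed steel pointer nib on the register's top, 60 mm from the wheel's axis along the register's +x; its top is 42 mm above the register's underside.
- key (a joint): Travel of the key in m: 0 up, 0.006 fully down; a spring (4 N when fully down) brings it back up.
- key_top (a point): Centre of the top face of the round key (28 mm in diameter, moves straight down 6 mm). 58 mm above the register's underside; it stands 10 mm proud of a grey collar 44 mm in diameter and 12 mm high on the register's top.
- cup: Bystander: white waisted mixing cup, 42 mm wide, 32 mm high, left of the register. Origin at the centre of its underside.
- clipper: Bystander: steel nail clipper 15 x 80 x 12 mm lying in front of the register. Origin at the centre of its underside.
- log_book: Bystander: closed dark blue log book 148 x 109 x 14 mm at the front left. Origin at the centre of its underside.
- kidney_dish: Bystander: kidney dish 87 x 195 x 35 mm behind the register. Origin at the centre of its underside.
- dropper: Bystander: brown dropper bottle, 33 mm wide, 102 mm high, behind the register. Origin at the centre of its underside.

How it is judged:
By the outcome, as a careful person would: the job done as asked, in the order asked, and still so for the second after the job is handed in, with the robot touching nothing.
It also fails if it takes over 72 s, if anything falls off the work surface, if the arm or the gripper's body presses on something with over 40 N, if the wrist force passes 120 N, or if a joint passes its speed limit or range.

### The arm

A 6-joint arm with a two-finger parallel gripper is mounted at the origin on a cart in front of the work surface, level with it; the furniture and walls round the work are solid. World frame = base frame: x ahead of the robot, y to its left, z up, the work surface at z = 0. Lengths are in m, angles in rad, forces in N, time in s.
With the tool pointing down it reaches from about 0.35 to 0.85 m from the base axis. Payload 8.1 kg.
Tool frame: the origin (TCP) lies on the centre line of the jaws, within the pads' length; the fingertips stand robot.tips_ahead ahead of it and the grasp point (between the pads) lies 8 mm behind it (robot.tips_ahead is the distance from the TCP to the fingertips, in m); z points along the fingers, y is the direction in which the jaws open and shut (so a half turn about z gives the same grasp; the last joint's range is limited). The gripper opens to 93 mm and grips with 3 to 60 N. Pads are 15 mm wide; open, the fingers measure 128 mm over their backs; the gripper's body (75 mm by 188 mm) begins 65 mm behind the grasp point.
Start: joints at [-1.401, 0.13, 1.488, -0, 1.523, -0.085], TCP at [0.151, -0.581, 0.23] pointing down, gripper open.
Joint ranges: [-2.96, 2.96], [-0.89, 2.26], [0.02, 2.5], [-1.34, 4.48], [0, 2.73], [-2.66, 2.66]. Speed limits (rad/s): [2.39, 2.39, 2.79, 3.14, 3.14, 3.14].

### API

Orientations are given as a rotation vector (axis times angle).
In Python, from plant import monitor, eyes, job, robot gives the robot as it stands.
- The arm moves only by the tool servo_tool, never from a script. Its argument "plan" is a list that holds one entry, the list of rows, each a list of 7 numbers: the closure, from -1 (fully open) to 1 (shut), so that 0 is half open, then the shift along the world's x, y, z in mm, then the turn, a rotation vector about the world's x, y, z in rad. In form: [[[hand, dx, dy, dz, ax, ay, az], ...]]. A call has 1 to 12 rows; each row shifts and turns the commanded pose from where the row before left it; what a row does not reach is not made up. A row lasts 1/10 s, in which the tool goes at most 50 mm and 8.59 degrees, less where a joint would pass 70% of its speed; a pose out of reach is approached as far as the arm can. A call with a gripper value outside its range is refused whole. The fingers move at their own pace and stop on an object; "force" is the grip in N (left out, the last holds). Time passes only in rows, so rows that do not move let the fingers close. It gives the time, the measured TCP pose, the force and the opening at its end, in the units of the state.
- monitor.read_state(): the state, without advancing time (a new reading comes with each control period).
- eyes.read_camera(name): name is "scene" or "top"; returns the picture (420x560x3 uint8, red, green, blue); there is no depth.
- eyes.camera_info(name): a dict with "mtx" (3x3 intrinsics, pixels), "D" ([k1, k2, p1, p2, k3] as OpenCV has them; the pictures are not rectified), "R" (3x3) and "t" (3): a world point X has camera coordinates R X + t. Camera axes: x right, y down, z forward; pixel columns grow to the right and rows downward; lengths in m; the calibration is good to about 2 mm. A picture is of the moment at which its call begins. camera_info takes no time and is no camera call.
- job.close_job(): hands the job in, once; it reports no verdict.
The state is a dict: "t": time; "q": joint angles; "dq": joint speeds; "joint_torque": joint torques, N m; "tool_pos": TCP position; "orientation": TCP orientation; "force": force on the tool from outside, world axes, zero at the start; "wrist_torque": the same for the moment, N m; "opening": finger opening in m.
Only numpy, scipy, OpenCV 4.12 (cv2) and the standard library are available. Lean on these libraries where they do the work, as an engineer would, in place of code of your own. Each camera call takes 0.05 s, during which the arm holds its last target. There are 200 camera calls.

## Working session

There is one attempt and no reset: what is moved stays moved. The work goes in short steps, Python scripts to look and compute and a tool call to move; the robot and the scene stay as the last step left them, time stands still between calls to the robot, and variables do not carry over. Pictures are saved under pics/ and viewed, about 8 in all and at most 12, crops included, and the job is handed in when it is done.

Besides the shell and the picture viewer there is one more tool, called as name(argument=value, ...) on one line, values as JSON. servo_tool: Moves the arm, as the interface text tells. Its arguments: {"type":"object","properties":{"plan":{"type":"array"},"force":{"type":"number"}},"required":["plan"]}

```bash
mkdir -p pics
python3 - <<'E'
from plant import monitor, eyes, job, robot
import cv2
s=monitor.read_state(); print({k:s[k] for k in('t','tool_pos','orientation','force','opening')}, robot.tips_ahead)
for n in("scene","top"):
    cv2.imwrite(f"pics/{n}0.png",eyes.read_camera(n)[:,:,::-1]); i=eyes.camera_info(n); print(n,i)
E
```

```text
{'t': 0.0, 'tool_pos': array([ 0.15118407, -0.58009874,  0.22862183]), 'orientation': array([-3.11438217e+00, -3.98950599e-01,  9.31593725e-05]), 'force': array([ 0.86372743,  0.14635011, -0.30738046]), 'opening': 0.09312177730317561} 0.011
scene {'mtx': array([[473.47215504,   0.        , 277.36886305],
       [  0.        , 473.47215504, 212.39113203],
       [  0.        ,   0.        ,   1.        ]]), 'D': array([-0.14279089,  0.        ,  0.        ,  0.        ,  0.        ]), 'R': array([[-0.56762951, -0.82325065,  0.00742329],
       [-0.60685687,  0.4122993 , -0.67951014],
       [ 0.55634655, -0.39021488, -0.73362856]]), 't': array([0.41362799, 0.32487173, 0.69695547])}
top {'mtx': array([[410.49925244,   0.        , 280.2419667 ],
       [  0.        , 410.49925244, 212.33150905],
       [  0.        ,   0.        ,   1.        ]]), 'D': array([-0.07109761,  0.        ,  0.        ,  0.        ,  0.        ]), 'R': array([[ 0.00764218, -0.99991103,  0.0109332 ],
       [-0.98929802, -0.00915332, -0.14562158],
       [ 0.1457087 , -0.00970332, -0.98927995]]), 't': array([0.11276671, 0.55693245, 0.84131999])}
```

View pics/top0.png

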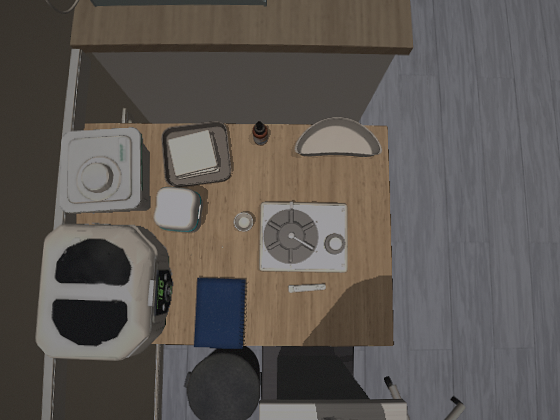

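View pics/scene0.png

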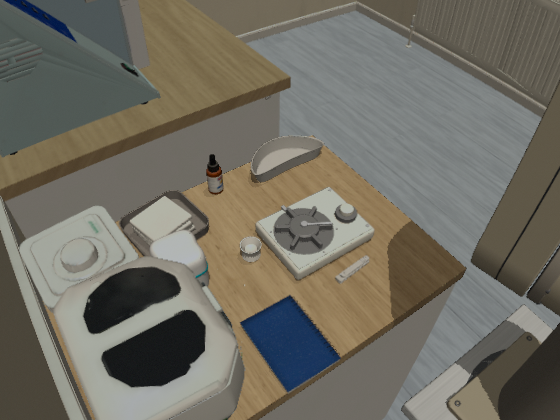

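```bash
cat > h.py <<'E'
import numpy as np, cv2
from plant import monitor, eyes, job, robot
def ray(n,uv,z):
    i=eyes.camera_info(n); p=cv2.undistortPoints(np.float64([[uv]]),i['mtx'],i['D'])[0,0]
    R,t=np.array(i['R']),np.array(i['t']); c=-R.T@t; d=R.T@np.array([*p,1]); return c+d*(z-c[2])/d[2]
def pix(n,X):
    i=eyes.camera_info(n); return cv2.projectPoints(np.float64([X]),cv2.Rodrigues(np.array(i['R']))[0],np.array(i['t']),i['mtx'],i['D'])[0][0,0]
def crop(n,name,x,y,w,h,k):
    im=eyes.read_camera(n)[:,:,::-1]; cv2.imwrite(name,cv2.resize(im[y:y+h,x:x+w],None,fx=k,fy=k,interpolation=cv2.INTER_CUBIC)); return im
E
python3 - <<'E'
from h import *
im=crop("top","pics/t1.png",250,190,110,90,7)
hsv=cv2.cvtColor(im,cv2.COLOR_BGR2HSV)
m=((hsv[...,1]<40)&(hsv[...,2]>150)).astype(np.uint8); m[:190]=0;m[285:]=0;m[:,:255]=0;m[:,360:]=0
cs=cv2.findContours(m,cv2.RETR_EXTERNAL,cv2.CHAIN_APPROX_NONE)[0]; c=max(cs,key=cv2.contourArea)
r=cv2.minAreaRect(c); print(r)
for b in cv2.boxPoints(r): print(b, ray("top",b,0.036))
E
```

```text
((302.5, 237.0), (66.0, 85.0), 90.0)
[260. 204.] [0.57438334 0.16135264 0.036     ]
[345. 204.] [ 0.57616109 -0.02307515  0.036     ]
[345. 270.] [ 0.434035   -0.02107645  0.036     ]
[260. 270.] [0.43283959 0.1593136  0.036     ]
```

View pics/t1.png

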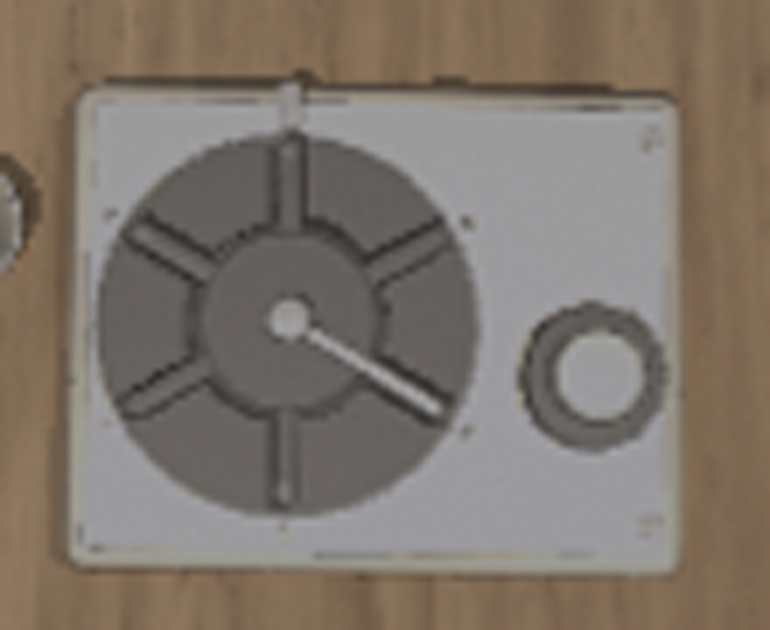

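The crop (7x, offset 250,190) shows the hub at (289,319), the key at (600,377), the pointer's inner end at (290,128), and the bar tip at (442,411). The bar is about 120° clockwise from the pointer, so 4 clicks are needed.

Run:
```python
from h import *
for n,x,y,z in(("hub",289,319,.0525),("key",600,377,.058),("ptr",290,128,.042),("bar",442,411,.055)):
    print(n, ray("top",(250+(x+.5)/7-.5,190+(y+.5)/7-.5),z))
crop("scene","pics/s1.png",245,175,140,105,5.5)
```

```text
hub [0.50590898 0.09491424 0.0525    ]
key [0.48880625 0.00227631 0.058     ]
ptr [0.56561109 0.09445992 0.042     ]
bar [0.47853143 0.04923626 0.055     ]
```

View pics/s1.png

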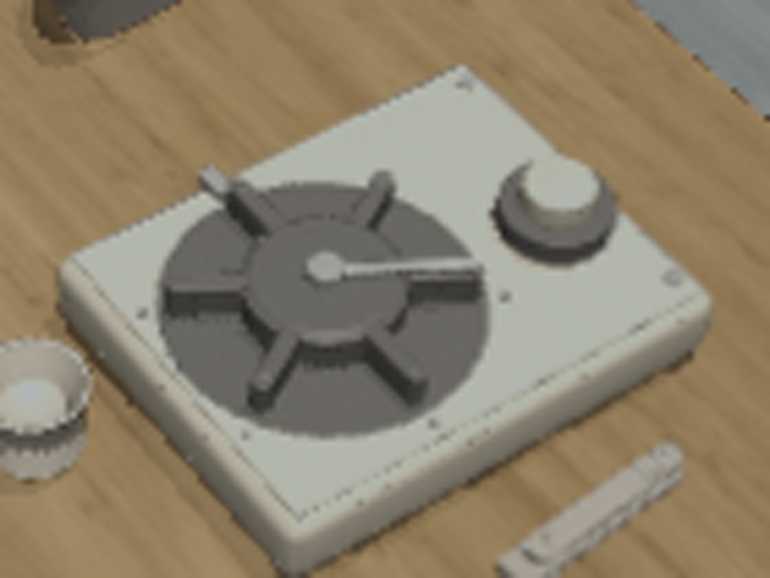

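The scene view agrees with the top view, so 4 clicks it is. I'll push on the wheel's +y side along +x, with the fingers shut and tool y along world y.

servo_tool(plan=[[[1,20,36,0,0,0,-0.022],[1,20,36,0,0,0,-0.022],[1,20,36,0,0,0,-0.022],[1,20,36,0,0,0,-0.022],[1,20,36,0,0,0,-0.022],[1,20,36,0,0,0,-0.022],[1,20,36,0,0,0,-0.022],[1,20,36,0,0,0,-0.022],[1,20,36,0,0,0,-0.022],[1,20,36,0,0,0,-0.022],[1,20,36,0,0,0,-0.022],[1,20,36,0,0,0,-0.022]]], force=10)

```text
t: 1.4
tool_pos: [0.3917, -0.147, 0.2297]
orientation: [3.141, -0.016, 0.001]
force: [0.5, -0.3, -0.1]
opening: 0.0025
```

servo_tool(plan=[[[1,8,37,-10,0,0,0],[1,8,37,-10,0,0,0],[1,8,37,-10,0,0,0],[1,8,37,-10,0,0,0],[1,8,37,-10,0,0,0],[1,8,37,-10,0,0,0],[1,8,37,-15,0,0,0],[1,8,37,-15,0,0,0],[1,0,0,-15,0,0,0],[1,0,0,-15,0,0,0],[1,0,0,0,0,0,0]]])

```text
t: 2.5
tool_pos: [0.4532, 0.1469, 0.107]
orientation: [3.14, -0.013, -0.007]
force: [-0.5, 0.8, 0.2]
opening: 0.0006
```

Run:
```python
from h import *
s=monitor.read_state(); print(s['t'],s['tool_pos'],s['orientation'],s['force'],s['opening'])
crop("scene","pics/s2.png",205,115,190,170,4)
p=s['tool_pos']-[0,0,.011]; print((pix("scene",p)-[205,115])*4)
```

```text
2.5 [0.45320317 0.14685581 0.10700659] [ 3.14030971 -0.01340237 -0.00732583] [-0.50728773  0.80997566  0.16057151] 0.0005848344471020032
[372.8636645  493.60583186]
```

View pics/s2.png

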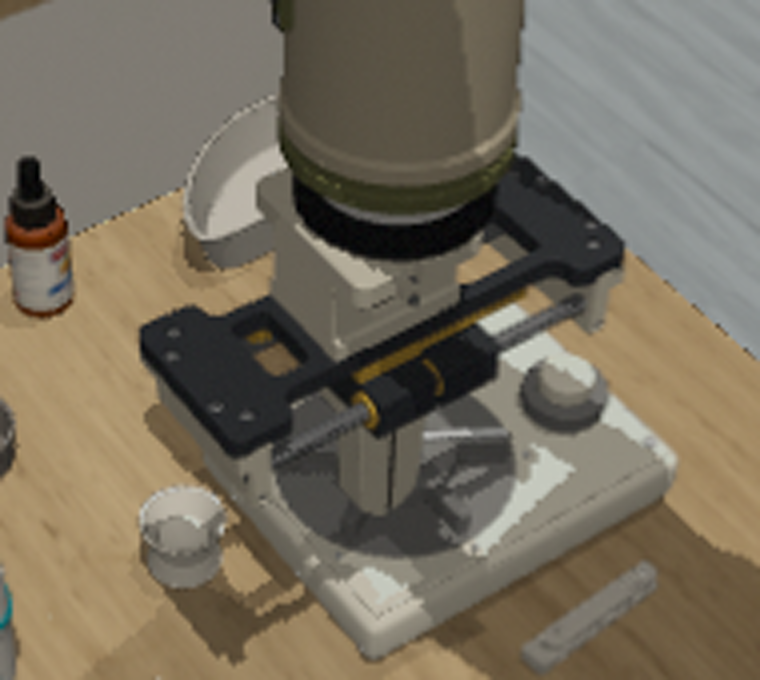

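The shut fingertips are over the gap behind the left arm, at about (378,505) against a projected (373,494). Now I'll lower them.

servo_tool(plan=[[[1,1,5,-13,0,0,0],[1,0,0,-15,0,0,0],[1,0,0,-15,0,0,0],[1,0,0,-10,0,0,0],[1,0,0,0,0,0,0]]])

```text
t: 3.05
tool_pos: [0.4553, 0.152, 0.0553]
orientation: [3.141, -0.015, -0.003]
force: [-0.2, 0.2, -0.5]
opening: 0.0006
```

servo_tool(plan=[[[1,5,0,0,0,0,0],[1,5,0,0,0,0,0],[1,5,0,0,0,0,0],[1,5,0,0,0,0,0],[1,5,0,0,0,0,0],[1,5,0,0,0,0,0]]])

```text
t: 3.65
tool_pos: [0.4861, 0.1544, 0.057]
orientation: [-3.138, 0.014, 0.002]
force: [-5.1, 9.6, 1.2]
opening: 0.0007
```

servo_tool(plan=[[[1,5,0,0,0,0,0],[1,5,0,0,0,0,0],[1,5,0,0,0,0,0],[1,5,0,0,0,0,0],[1,5,0,0,0,0,0],[1,0,0,0,0,0,0],[1,0,0,0,0,0,0]]])

```text
t: 4.35
tool_pos: [0.5113, 0.1523, 0.0565]
orientation: [3.141, -0.015, -0.0]
force: [-0.3, 0.1, 0.5]
opening: 0.0001
```

servo_tool(plan=[[[1,0,0,15,0,0,0],[1,0,0,15,0,0,0],[1,-28,0,0,0,0,0],[1,-27,0,0,0,0,0],[1,0,0,0,0,0,0]]])

```text
t: 4.85
tool_pos: [0.4541, 0.1525, 0.0875]
orientation: [-3.141, 0.013, 0.001]
force: [0.3, -1.4, -0.5]
opening: 0.0007
```

Run:
```python
from h import *
s=monitor.read_state(); print(s['t'],s['tool_pos'],s['force'])
crop("scene","pics/s3.png",205,115,190,170,4)
```

```text
4.85 [0.45412189 0.15254591 0.08753281] [ 0.32970006 -1.41400491 -0.52161378]
```

View pics/s3.png

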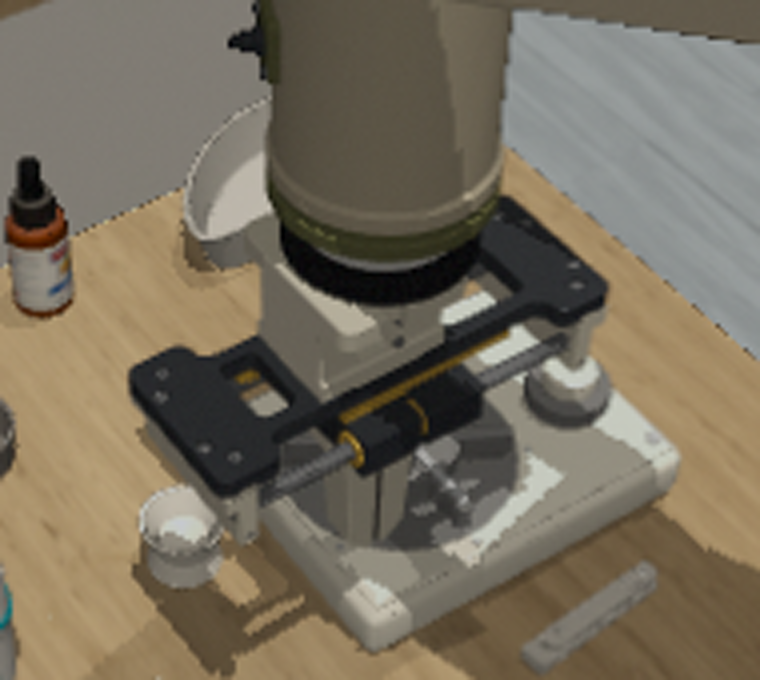

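One click is done: the bar now points straight to the near side. The 9.6 N side force suggests the finger rode on the arm's end, so I'll check whether the register shifted and work closer in.

Run:
```python
from h import *
crop("top","pics/t2.png",250,190,110,90,7)
a=cv2.imread("pics/t1.png");b=cv2.imread("pics/t2.png"); cv2.imwrite("pics/cmp.png",np.vstack([a[:,:],b])[::1])
h=np.hstack([a,b]); cv2.imwrite("pics/cmp.png",cv2.resize(np.vstack([a[300:],b[300:]]),None,fx=.9,fy=.9))
```

```text
(no output)
```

View pics/cmp.png

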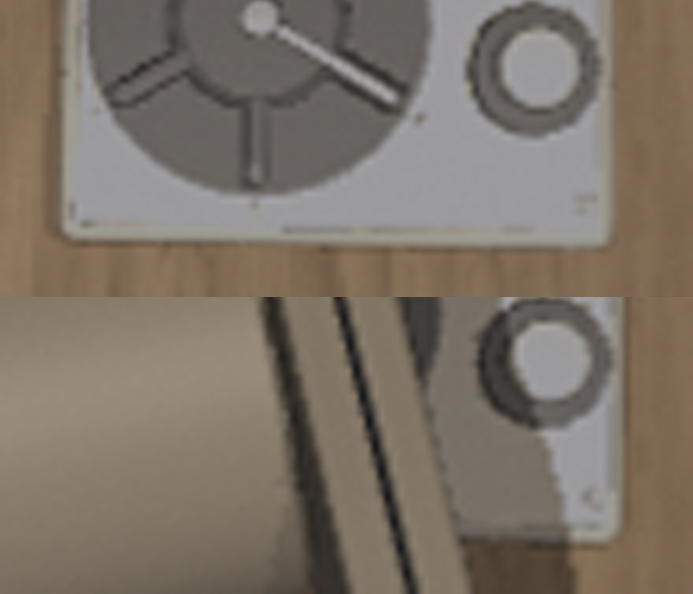

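The register crept about 4 mm toward -y, measured at the key. For the next clicks I'll work 10 mm further in so I push on the arm's flank, and watch the force.

servo_tool(plan=[[[1,0,-10,0,0,0,0],[1,0,0,-15,0,0,0],[1,0,0,-16,0,0,0],[1,5,0,0,0,0,0],[1,5,0,0,0,0,0],[1,5,0,0,0,0,0],[1,4,0,0,0,0,0]]])

```text
t: 5.65
tool_pos: [0.4753, 0.143, 0.0561]
orientation: [-3.14, 0.015, 0.003]
force: [-4.5, 3.8, 0.0]
opening: 0.0001
```

servo_tool(plan=[[[1,4,0,0,0,0,0],[1,4,0,0,0,0,0]]])

```text
t: 5.85
tool_pos: [0.484, 0.1425, 0.0562]
orientation: [-3.141, 0.014, -0.0]
force: [-2.1, 0.7, 0.7]
opening: 0.0005
```

servo_tool(plan=[[[1,4,0,0,0,0,0],[1,4,0,0,0,0,0]]])

```text
t: 6.05
tool_pos: [0.4921, 0.1432, 0.0562]
orientation: [-3.14, 0.014, -0.001]
force: [-1.7, 5.5, -0.2]
opening: 0.0004
```

servo_tool(plan=[[[1,4,0,0,0,0,0],[1,4,0,0,0,0,0]]])

```text
t: 6.25
tool_pos: [0.5003, 0.1421, 0.0561]
orientation: [3.141, -0.014, 0.002]
force: [-0.0, -0.4, -0.6]
opening: 0.0004
```

servo_tool(plan=[[[1,4,0,0,0,0,0],[1,4,0,0,0,0,0],[1,4,0,0,0,0,0],[1,0,0,0,0,0,0],[1,0,0,0,0,0,0]]])

```text
t: 6.75
tool_pos: [0.5112, 0.1423, 0.0556]
orientation: [3.142, -0.015, -0.0]
force: [-0.7, 0.0, -0.6]
opening: 0.0005
```

servo_tool(plan=[[[1,0,0,15,0,0,0],[1,0,0,15,0,0,0],[1,-28,0,0,0,0,0],[1,-28,0,0,0,0,0],[1,0,0,0,0,0,0]]])

```text
t: 7.25
tool_pos: [0.4529, 0.1425, 0.0864]
orientation: [-3.142, 0.013, 0.001]
force: [0.6, -0.5, 0.0]
opening: 0.0005
```

Run:
```python
from h import *
s=monitor.read_state(); print(s['t'],s['tool_pos'],s['force'])
a=eyes.read_camera("scene")[115:285,205:395,::-1]; b=eyes.read_camera("top")[190:280,300:390,::-1]
cv2.imwrite("pics/c4.png",np.hstack([cv2.resize(a,None,fx=2.9,fy=2.9,interpolation=2),cv2.resize(b,(240,493),interpolation=2)]))
```

```text
7.25 [0.45292934 0.14253799 0.08643905] [ 0.55291156 -0.52047583  0.01009017]
```

View pics/c4.png

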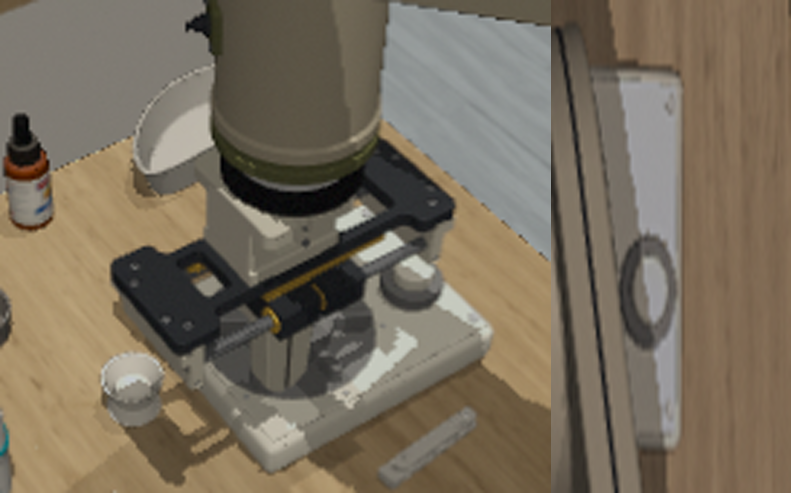

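The register is essentially still (key column 337.9 against 337.3) and the bar is hidden behind the fingers, as expected. Third click.

servo_tool(plan=[[[1,0,0,-15,0,0,0],[1,0,0,-15,0,0,0],[1,5,0,0,0,0,0],[1,5,0,0,0,0,0],[1,4,0,0,0,0,0],[1,3,0,0,0,0,0],[1,3,0,0,0,0,0]]])

```text
t: 8.05
tool_pos: [0.4751, 0.1432, 0.0561]
orientation: [-3.14, 0.014, 0.002]
force: [-5.4, 2.8, 0.8]
opening: 0.0004
```

servo_tool(plan=[[[1,3,0,0,0,0,0],[1,3,0,0,0,0,0],[1,3,0,0,0,0,0],[1,3,0,0,0,0,0],[1,3,0,0,0,0,0]]])

```text
t: 8.55
tool_pos: [0.4908, 0.1431, 0.056]
orientation: [-3.14, 0.015, -0.001]
force: [-2.3, 5.7, 1.0]
opening: 0.0002
```

servo_tool(plan=[[[1,4,0,0,0,0,0],[1,4,0,0,0,0,0],[1,4,0,0,0,0,0],[1,4,0,0,0,0,0],[1,4,0,0,0,0,0],[1,1,0,0,0,0,0],[1,0,0,0,0,0,0],[1,0,0,0,0,0,0]]])

```text
t: 9.35
tool_pos: [0.5111, 0.1423, 0.0555]
orientation: [3.141, -0.014, -0.0]
force: [-0.6, -0.6, -0.5]
opening: 0.0005
```

servo_tool(plan=[[[1,0,0,15,0,0,0],[1,0,0,15,0,0,0],[1,-30,0,0,0,0,0],[1,-40,0,5,0,0,0],[1,-40,0,10,0,0,0],[1,-40,-20,10,0,0,0],[1,0,0,0,0,0,0]]])

```text
t: 10.05
tool_pos: [0.3588, 0.1217, 0.1132]
orientation: [-3.141, 0.013, -0.007]
force: [0.7, 0.7, 0.2]
opening: 0.0005
```

Run:
```python
from h import *
s=monitor.read_state(); print(s['t'],s['tool_pos'],s['force'])
a=eyes.read_camera("scene")[115:285,205:395,::-1]; b=eyes.read_camera("top")[190:280,250:390,::-1]
cv2.imwrite("pics/c5.png",np.hstack([cv2.resize(a,None,fx=2.3,fy=2.3,interpolation=2),cv2.resize(b,(360,391),interpolation=2)]))
```

```text
10.05 [0.35877724 0.12170457 0.11321386] [0.65982959 0.70497538 0.2168803 ]
```

View pics/c5.png

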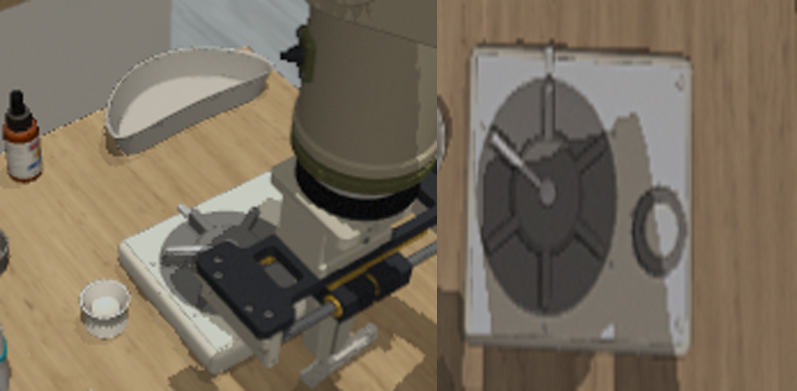

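The wheel is 3 clicks on, with the bar on the upper-left arm at (495,135), one position before the pointer. Last click.

servo_tool(plan=[[[1,35,20,0,0,0,0],[1,35,0,-10,0,0,0],[1,25,0,-15,0,0,0],[1,0,0,0,0,0,0]]])

```text
t: 10.55
tool_pos: [0.4583, 0.1423, 0.0832]
orientation: [3.141, -0.016, -0.005]
force: [-1.0, -0.3, 0.3]
opening: 0.0004
```

servo_tool(plan=[[[1,0,0,-15,0,0,0],[1,0,0,-15,0,0,0],[1,5,0,0,0,0,0],[1,5,0,0,0,0,0],[1,4,0,0,0,0,0],[1,3,0,0,0,0,0],[1,3,0,0,0,0,0]]])

```text
t: 11.25
tool_pos: [0.476, 0.1432, 0.0562]
orientation: [-3.14, 0.014, 0.002]
force: [-4.1, 3.6, -0.2]
opening: 0.0007
```

servo_tool(plan=[[[1,3,0,0,0,0,0],[1,3,0,0,0,0,0],[1,3,0,0,0,0,0],[1,3,0,0,0,0,0],[1,3,0,0,0,0,0]]])

```text
t: 11.75
tool_pos: [0.492, 0.1431, 0.0561]
orientation: [-3.14, 0.014, -0.002]
force: [-1.0, 3.2, 0.5]
opening: 0.0008
```

servo_tool(plan=[[[1,4,0,0,0,0,0],[1,4,0,0,0,0,0],[1,4,0,0,0,0,0],[1,4,0,0,0,0,0],[1,4,0,0,0,0,0],[1,0,0,0,0,0,0],[1,0,0,0,0,0,0],[1,0,0,0,0,0,0]]])

```text
t: 12.55
tool_pos: [0.5111, 0.1423, 0.0555]
orientation: [3.141, -0.014, -0.0]
force: [0.1, -0.1, -0.2]
opening: 0.0006
```

servo_tool(plan=[[[1,0,0,15,0,0,0],[1,0,0,15,0,0,0],[1,-30,0,0,0,0,0],[1,-40,0,10,0,0,0],[1,-40,-20,10,0,0,0],[1,-40,-35,10,0,0,0],[1,0,-35,0,0,0,0],[1,0,0,0,0,0,0]]])

```text
t: 13.35
tool_pos: [0.365, 0.0524, 0.1173]
orientation: [3.14, -0.019, 0.009]
force: [-0.6, 0.1, -0.1]
opening: 0.0006
```

Run:
```python
from h import *
s=monitor.read_state(); print(s['t'],s['tool_pos'],s['force'])
crop("top","pics/t6.png",250,190,110,90,7)
```

```text
13.35 [0.36499533 0.05244036 0.11731178] [-0.57189549  0.1471875  -0.08060866]
```

View pics/t6.png

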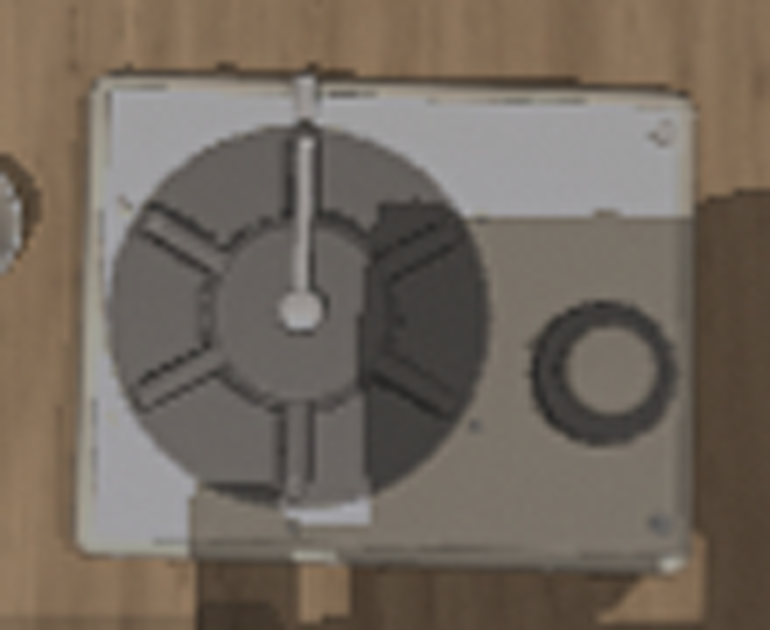

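The bar lies at the pointer, with its tip at (305,140) against the nib at (305,95). The key is now at (611,372) in the crop, which puts it at about world (0.490, -0.001). Next I press it.

servo_tool(plan=[[[1,42,-18,0,0,0,0],[1,42,-18,0,0,0,0],[1,41,-17,0,0,0,0],[1,0,0,-15,0,0,0],[1,0,0,-15,0,0,0],[1,0,0,-10,0,0,0],[1,0,0,0,0,0,0]]])

```text
t: 14.1
tool_pos: [0.4883, 0.003, 0.0733]
orientation: [-3.141, 0.013, 0.005]
force: [-0.1, -0.2, 0.0]
opening: 0.0003
```

servo_tool(plan=[[[1,0,0,-4,0,0,0],[1,0,0,-3,0,0,0],[1,0,0,-3,0,0,0],[1,0,0,-2,0,0,0],[1,0,0,0,0,0,0]]])

```text
t: 14.6
tool_pos: [0.4899, 0.0022, 0.0634]
orientation: [-3.141, 0.015, -0.002]
force: [0.7, 2.6, 3.0]
opening: 0.0006
```

servo_tool(plan=[[[1,0,0,-1,0,0,0],[1,0,0,-1,0,0,0],[1,0,0,0,0,0,0]]])

```text
t: 14.9
tool_pos: [0.4901, 0.0022, 0.0629]
orientation: [-3.141, 0.014, -0.002]
force: [-5.9, 3.2, 18.4]
opening: 0.0004
```

servo_tool(plan=[[[1,0,0,-1,0,0,0],[1,0,0,0,0,0,0]]])

```text
t: 15.1
tool_pos: [0.4902, 0.0022, 0.0628]
orientation: [-3.141, 0.014, -0.002]
force: [-10.7, 3.9, 25.7]
opening: 0.0003
```

Hard stop: force rose to 26 N with no more travel, so the key is fully down. I'll release straight up and retreat.

servo_tool(plan=[[[1,0,0,3,0,0,0],[1,0,0,5,0,0,0],[1,0,0,10,0,0,0],[1,0,0,25,0,0,0],[1,0,0,30,0,0,0],[1,-30,-30,20,0,0,0],[1,-30,-35,10,0,0,0],[1,-30,-35,0,0,0,0],[1,-20,-35,0,0,0,0],[1,0,-35,0,0,0,0],[1,0,-35,0,0,0,0],[1,0,0,0,0,0,0]]])

```text
t: 16.3
tool_pos: [0.3784, -0.2065, 0.1633]
orientation: [3.14, -0.021, -0.0]
force: [-0.2, 0.8, 0.3]
opening: 0.0003
```

Run:
```python
from h import *
s=monitor.read_state(); print(s['t'],s['tool_pos'],s['force'])
a=eyes.read_camera("scene")[115:285,205:395,::-1]; b=eyes.read_camera("top")[190:280,250:360,::-1]
cv2.imwrite("pics/c7.png",np.hstack([cv2.resize(a,(380,340),interpolation=2),cv2.resize(b,(415,340),interpolation=2)]))
```

```text
16.3 [ 0.37841766 -0.20645831  0.1633393 ] [-0.16632566  0.79097288  0.32311868]
```

View pics/c7.png

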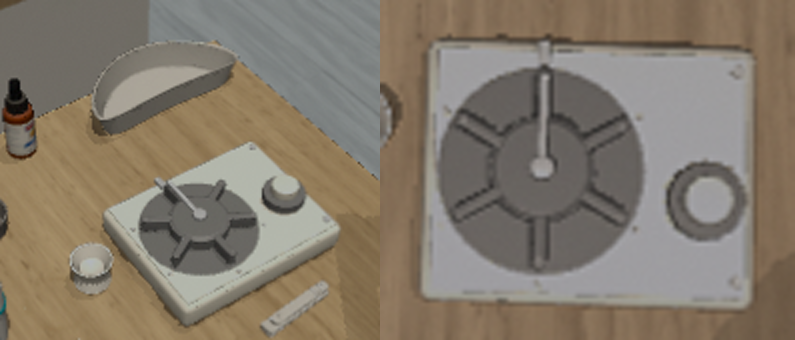

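The final view shows the bar at the pointer, the key up again, the surroundings in place and the arm clear. Handing in.

```bash
python3 -c "
from plant import job; print(job.close_job())"
```

```text
the job is handed in; nothing more can be done
None
```

I flicked the wheel four clicks clockwise with the shut fingertips, then pressed the round key to its hard stop and let it up. I handed the job in at about 16 s.

- **Wheel:** the last pictures show the raised bar standing at the pointer.
- **Key:** it stopped moving at about 26 N, with the fingertips at about 52 mm, which matches the full 6 mm of travel. The last pictures show it up again.
- **Bystanders and arm:** the cup, clipper, kidney dish and dropper look untouched. The log book was outside my last pictures, and the arm never went near it. The arm is clear of everything.
- **Register moved slightly:** the first flick rode on the arm's end, with about 10 N sideways. That slid the register about 4 mm and turned it about 1–2°. I worked closer to the hub after that, and the forces I read on the later flicks were about 6 N or less. I did not push the register back.

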